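Snap the prep-box lid shut along its row of studs

TASK

Close the lid of the food prep box on the counter: run a fingertip along the row of five snap studs at its edge, from the red one to the far end, gently pressing each stud fully home before the next. Do not shift, tip or lift the box, leave the timer, the spice jar and everything else on the counter where they are, and finish with the hand clear.

Things in the scene. Friction and masses are not known exactly. Their poses are not given: they have to be found in the camera images.
- prep_box: Loose rigid food prep box, closed, about 1.8 kg, 265 x 162 x 68 mm high, grey with a flat green lid whose top face is 68 mm above the origin. Origin: centre of its underside, on the work surface. Its x axis runs along its length, parallel to the row of studs, from the red stud towards the last white one; z is up. It may stand at any yaw.
- stud1_top (a point): Centre of the flat 10 mm crown of snap stud 1 of 5 (red; the first of the row). A low cone-shaped stud 36 mm across at the lid. Studs stand 46 mm apart in a straight row, 55 mm to the -y side of the box's long centre line. The point moves down with the stud: crown 7 mm above the lid as it stands up, 2 mm above the lid when home.
- stud1 (a joint): Travel of stud 1: 0 standing up (it starts within 0.8 mm of that), 0.005 m fully home. Pushing straight down with about 3 N moves it; it stays where it is left, with no return spring. Its sloping side (28 degrees) also lets a fingertip that slides along the row ride over it and push it down.
- stud2_top (a point): Centre of the flat 10 mm crown of snap stud 2 of 5 (white; next to stud 1). A low cone-shaped stud 36 mm across at the lid. Studs stand 46 mm apart in a straight row, 55 mm to the -y side of the box's long centre line. The point moves down with the stud: crown 7 mm above the lid as it stands up, 2 mm above the lid when home.
- stud2 (a joint): Travel of stud 2: 0 standing up (it starts within 0.8 mm of that), 0.005 m fully home. Pushing straight down with about 3 N moves it; it stays where it is left, with no return spring. Its sloping side (28 degrees) also lets a fingertip that slides along the row ride over it and push it down.
- stud3_top (a point): Centre of the flat 10 mm crown of snap stud 3 of 5 (white; next to stud 2). A low cone-shaped stud 36 mm across at the lid. Studs stand 46 mm apart in a straight row, 55 mm to the -y side of the box's long centre line. The point moves down with the stud: crown 7 mm above the lid as it stands up, 2 mm above the lid when home.
- stud3 (a joint): Travel of stud 3: 0 standing up (it starts within 0.8 mm of that), 0.005 m fully home. Pushing straight down with about 3 N moves it; it stays where it is left, with no return spring. Its sloping side (28 degrees) also lets a fingertip that slides along the row ride over it and push it down.
- stud4_top (a point): Centre of the flat 10 mm crown of snap stud 4 of 5 (white; next to stud 3). A low cone-shaped stud 36 mm across at the lid. Studs stand 46 mm apart in a straight row, 55 mm to the -y side of the box's long centre line. The point moves down with the stud: crown 7 mm above the lid as it stands up, 2 mm above the lid when home.
- stud4 (a joint): Travel of stud 4: 0 standing up (it starts within 0.8 mm of that), 0.005 m fully home. Pushing straight down with about 3 N moves it; it stays where it is left, with no return spring. Its sloping side (28 degrees) also lets a fingertip that slides along the row ride over it and push it down.
- stud5_top (a point): Centre of the flat 10 mm crown of snap stud 5 of 5 (white; next to stud 4, the last of the row). A low cone-shaped stud 36 mm across at the lid. Studs stand 46 mm apart in a straight row, 55 mm to the -y side of the box's long centre line. The point moves down with the stud: crown 7 mm above the lid as it stands up, 2 mm above the lid when home.
- stud5 (a joint): Travel of stud 5: 0 standing up (it starts within 0.8 mm of that), 0.005 m fully home. Pushing straight down with about 3 N moves it; it stays where it is left, with no return spring. Its sloping side (28 degrees) also lets a fingertip that slides along the row ride over it and push it down.
- timer: White square kitchen timer, 54 x 54 x 18 mm, lying loose on the lid on the side away from the studs. Origin: centre of its underside.
- spice_jar: Small closed spice jar with yellow cap, 38 mm across, 45 mm high, standing loose on the lid on the side away from the studs. Origin: centre of its underside.
- can: Green closed can, 100 mm across, 120 mm high, on the counter to the robot's left. Origin: centre of its underside.
- bowl: Blue bowl, 120 mm across, 50 mm high, on the counter to the robot's right. Origin: centre of its underside.
- mug: White mug, 80 mm across, 90 mm high, on the counter to the robot's right. Origin: centre of its underside.
- spatula: Spatula lying flat on the counter beyond the box, roughly across the robot's view, under 30 mm high. Origin: underside, near its middle.
- brush: Flat brush lying on the counter to the robot's left, under 30 mm high. Origin: underside, near its middle.
There are look-alikes about, which are no part of the job. Of the things like the spice_jar, leave any that is turquoise; of the rest the smaller one is meant.

How it is judged:
By the outcome, as a careful person would: the job done as asked, in the order asked, and still so for the second after the job is handed in, with the robot touching nothing.
It also fails if it takes over 45 s, if anything falls off the work surface, if the arm or the gripper's body presses on something with over 40 N, if the wrist force passes 120 N, or if a joint passes its speed limit or range.

ROBOT

A 7-joint arm with a two-finger parallel gripper is mounted at the origin on the work surface. World frame = base frame: x ahead of the robot, y to its left, z up, the work surface at z = 0. Lengths are in m, angles in rad, forces in N, time in s.
With the tool pointing down it reaches from about 0.35 to 0.9 m from the base axis. Payload 19.9 kg.
Tool frame: the origin (TCP) lies midway between the tips of the shut fingers; the grasp point (between the pads) lies 19 mm behind it; x points along the fingers, y is the direction in which the jaws open and shut, and the axes are right-handed (so a half turn about x gives the same grasp; the last joint's range is limited). The gripper opens to 94 mm and grips with 3 to 60 N. Pads are 16 mm wide; open, the fingers measure 119 mm over their backs; the gripper's body (75 mm by 177 mm) begins 78 mm behind the grasp point.
Start: joints at [-1.31, 0.417, -0.01, 1.614, 0.005, 1.111, -0.053], TCP at [0.186, 0.597, 0.205] pointing down, gripper open.
Joint ranges: [-2.81, 2.81], [-0.39, 2.02], [-1.27, 1.25], [0.06, 2.57], [-1.19, 4.33], [0.19, 2], [-2.82, 2.82]. Speed limits (rad/s): [1.89, 1.89, 2.39, 2.39, 3.01, 3.01, 3.01].

INTERFACE

Orientations are given as a 3x3 rotation matrix whose columns are the frame's x, y, z axes.
In Python, from workcell import robot gives the robot as it stands.
- The arm moves only by the tool carry_out, never from a script. Its argument "rows" is one flat list of numbers, 7 for each row, row after row: the shift along the tool's x, y, z in m, then the turn, a rotation vector about the tool's x, y, z in degrees, then the finger opening in m, from 0 to 0.094. A call has exactly 10 rows; each row shifts and turns the commanded pose from where the row before left it, along the tool's axes as they then stand; what a row does not reach is not made up. A row lasts 1/10 s, in which the tool goes at most 50 mm and 8.59 degrees, less where a joint would pass 70% of its speed; a pose out of reach is approached as far as the arm can. A call with a gripper value outside its range is refused whole. The fingers move at their own pace and stop on an object; "grip_force" is the grip in N (left out, the last holds). Time passes only in rows, so rows that do not move let the fingers close, or fill a call up. It gives the time, the measured TCP pose, the force and the opening at its end, in the units of the state.
- robot.state(): the state, without advancing time (a new reading comes with each control period).
- robot.grab_frame(name): name is "scene" or "top"; returns a dict with "img" (400x640x3 uint8, red, green, blue), "fx", "fy", "cx", "cy" (pixels), "cam_to_world" (4x4, takes a point from camera to world coordinates). Camera axes: x right, y up, looking along -z (the intrinsics and any distortion apply to the point x, -y, -z); pixel columns grow to the right and rows downward; lengths in m; the calibration is good to about 2 mm. A picture is of the moment at which its call begins. There is no depth.
- robot.finish_job(): hands the job in, once; it reports no verdict.
The state is a dict: "time_s": time; "joint_pos": joint angles; "joint_vel": joint speeds; "tau": joint torques, N m; "eef_pos": TCP position; "eef_rot": TCP orientation; "contact_force": force on the tool from outside, world axes, zero at the start; "wrist_torque": the same for the moment, N m; "grip_width": finger opening in m.
Only numpy, scipy, OpenCV 4.12 (cv2) and the standard library are available. Lean on these libraries where they do the work, as an engineer would, in place of code of your own. Each camera call takes 0.05 s, during which the arm holds its last target. There are 200 camera calls.

## Working session

There is one attempt and no reset: what is moved stays moved. The work goes in short steps, Python scripts to look and compute and a tool call to move; the robot and the scene stay as the last step left them, time stands still between calls to the robot, and variables do not carry over. Pictures are saved under pics/ and viewed, about 8 in all and at most 12, crops included, and the job is handed in when it is done.

Besides the shell and the picture viewer there is one more tool, called after "Call:" by a JSON object that holds its "name" and its "arguments", one argument or row to a line. carry_out: Moves the arm, as the interface text tells. Its arguments: {"type":"object","properties":{"rows":{"type":"array"},"grip_force":{"type":"number"}},"required":["rows"]}

```bash
mkdir -p pics; python3 - <<'E'
from workcell import robot
import cv2,numpy as np
s=robot.state()
print({k:np.round(v,3).tolist() for k,v in s.items()})
for n in("scene","top"):
    f=robot.grab_frame(n);cv2.imwrite(f"pics/{n}0.png",f["img"][:,:,::-1])
    print(n,{k:np.round(v,4).tolist() for k,v in f.items() if k!="img"})
E
```

```text
{'time_s': 0.0, 'joint_pos': [-1.311, 0.418, -0.01, 1.614, 0.005, 1.111, -0.053], 'joint_vel': [0.001, -0.0, 0.0, -0.0, 0.0, 0.001, 0.0], 'tau': [0.0, -85.129, 0.639, -42.599, -0.049, 0.019, 0.0], 'eef_pos': [0.186, 0.596, 0.205], 'eef_rot': [[-0.0, 0.297, 0.955], [-0.001, 0.955, -0.297], [-1.0, -0.001, 0.0]], 'contact_force': [-0.891, -0.356, 0.369], 'wrist_torque': [0.046, 0.042, -0.007], 'grip_width': 0.094}
scene {'fx': 457.6488, 'fy': 457.6488, 'cx': 321.6488, 'cy': 202.744, 'cam_to_world': [[-0.383, -0.5416, 0.7483, 1.5509], [0.9237, -0.2362, 0.3018, 0.402], [0.0133, 0.8068, 0.5907, 0.8333], [0.0, 0.0, 0.0, 1.0]]}
top {'fx': 416.5385, 'fy': 416.5385, 'cx': 318.4298, 'cy': 199.3385, 'cam_to_world': [[-0.0118, 0.9811, -0.193, 0.3289], [-0.9999, -0.0133, -0.0062, 0.0001], [-0.0087, 0.1929, 0.9812, 1.3768], [0.0, 0.0, 0.0, 1.0]]}
```

View pics/top0.png

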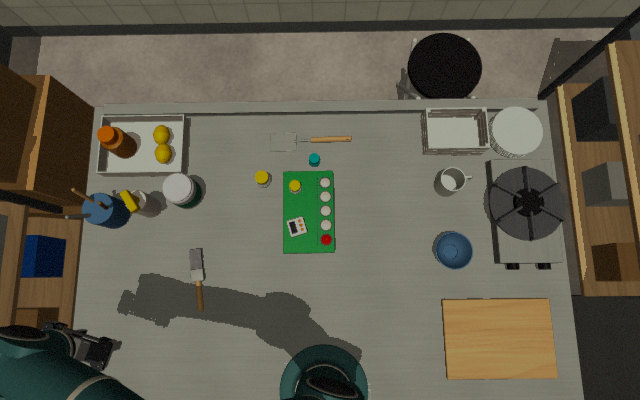

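View pics/scene0.png

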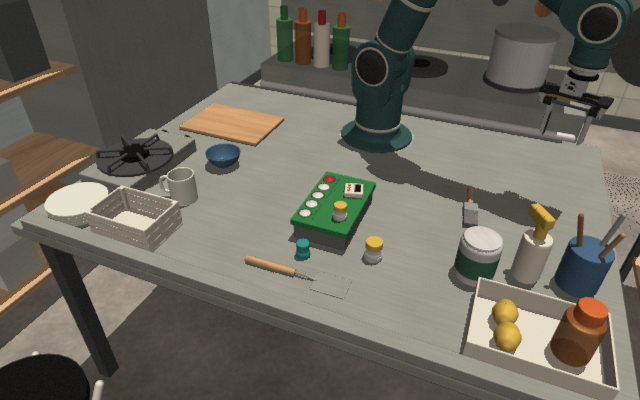

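The top view shows the green box around (309,212), with the red stud at (326,240) and the white studs running up to (325,183). The timer and yellow-capped jar are on the left half of the lid, and the arm is far to the left. I'll measure the studs in both cameras.

```bash
cat > h.py <<'E'
import cv2,numpy as np
from workcell import robot
def ray(f,uv,z):
    uv=np.atleast_2d(uv).astype(float);M=f["cam_to_world"]
    d=np.c_[(uv[:,0]-f["cx"])/f["fx"],-(uv[:,1]-f["cy"])/f["fy"],-np.ones(len(uv))]@M[:3,:3].T
    o=M[:3,3];return o+d*((z-o[2])/d[:,2])[:,None]
def blobs(f,roi):
    x0,y0,x1,y1=roi;c=f["img"][y0:y1,x0:x1].astype(int);R,G,B=c[...,0],c[...,1],c[...,2]
    out={}
    for n,w in(("red",np.clip(R-G-40,0,120)*(R-B>40)),("white",np.clip(np.minimum(R,B)-60,0,100)*(abs(R-B)<70)),("green",255*((G-R>40)&(G-B>20)))):
        m=(w>20).astype(np.uint8);k,l,st,_=cv2.connectedComponentsWithStats(m)
        for i in range(1,k):
            if st[i,4]<12: continue
            ys,xs=np.where(l==i);ww=w[ys,xs].astype(float)
            out.setdefault(n,[]).append((np.average(xs,weights=ww)+x0,np.average(ys,weights=ww)+y0,st[i,4]))
    return out
E
python3 - <<'E'
from h import *
for n,roi in(("top",(275,160,345,262)),("scene",(285,165,385,250))):
    f=robot.grab_frame(n);b=blobs(f,roi);print(n)
    for k,v in b.items():
        for u in v:print(k,np.round(u,1),np.round(ray(f,u[:2],.071)[0],4))
    x0,y0,x1,y1=roi;cv2.imwrite(f"pics/c_{n}.png",cv2.resize(f["img"][y0:y1,x0:x1,::-1],None,fx=5,fy=5,interpolation=cv2.INTER_NEAREST))
    c=f["img"].astype(int);m=((c[...,1]-c[...,0]>40)&(c[...,1]-c[...,2]>20)).astype(np.uint8);m2=m*0;m2[y0:y1,x0:x1]=m[y0:y1,x0:x1]
    if n=="top":
        h=cv2.convexHull(np.argwhere(m2)[:,::-1].astype(np.int32))
        p=ray(f,h[:,0],.068)[:,:2].astype(np.float32);print(cv2.minAreaRect(p*1000))
E
python3 -c "
import cv2,numpy as np
a=cv2.imread('pics/c_top.png');b=cv2.imread('pics/c_scene.png');print(a.shape,b.shape)
a=cv2.copyMakeBorder(a,0,600-510 if 0 else 0,0,0,0);b=cv2.resize(b,(440,374));b=cv2.copyMakeBorder(b,0,a.shape[0]-374,0,0,cv2.BORDER_CONSTANT)
cv2.imwrite('pics/both.png',np.hstack([a,b]))"
```

```text
top
red [325.8 239.2  82. ] [ 0.4579 -0.0132  0.071 ]
white [ 311.5  209.8 2788. ] [0.552  0.0307 0.071 ]
white [324.6 182.3  81. ] [ 0.6411 -0.0121  0.071 ]
white [294.8 191.3  22. ] [0.6131 0.0839 0.071 ]
white [324.9 196.3  94. ] [ 0.5954 -0.0123  0.071 ]
white [325.2 210.5  87. ] [ 0.5493 -0.0126  0.071 ]
white [297.  226.3 205. ] [0.4999 0.077  0.071 ]
white [325.5 224.8  95. ] [ 0.5035 -0.0131  0.071 ]
green [ 306.5  211.8 3103. ] [0.5458 0.0468 0.071 ]
((549.4761352539062, 41.56633377075195), (262.63690185546875, 160.36175537109375), 0.26197952032089233)
scene
red [329.1 178.6  51. ] [ 0.4616 -0.0142  0.071 ]
red [348.8 186.9  15. ] [0.4798 0.056  0.071 ]
white [ 333.6  199.2 3515. ] [0.5556 0.0371 0.071 ]
white [323.4 186.5  74. ] [ 0.5081 -0.0137  0.071 ]
white [353.1 189.9 213. ] [0.4894 0.0729 0.071 ]
white [317.5 194.8  72. ] [ 0.554  -0.0135  0.071 ]
white [311.3 203.4  83. ] [ 0.5996 -0.0132  0.071 ]
white [304.6 212.5  81. ] [ 0.6457 -0.0128  0.071 ]
white [340.1 215.7 110. ] [0.6201 0.0814 0.071 ]
white [312.6 248.4  22. ] [0.7712 0.0653 0.071 ]
green [ 334.3  205.2 2175. ] [0.5817 0.0496 0.071 ]
(510, 350, 3) (425, 500, 3)
```

View pics/both.png

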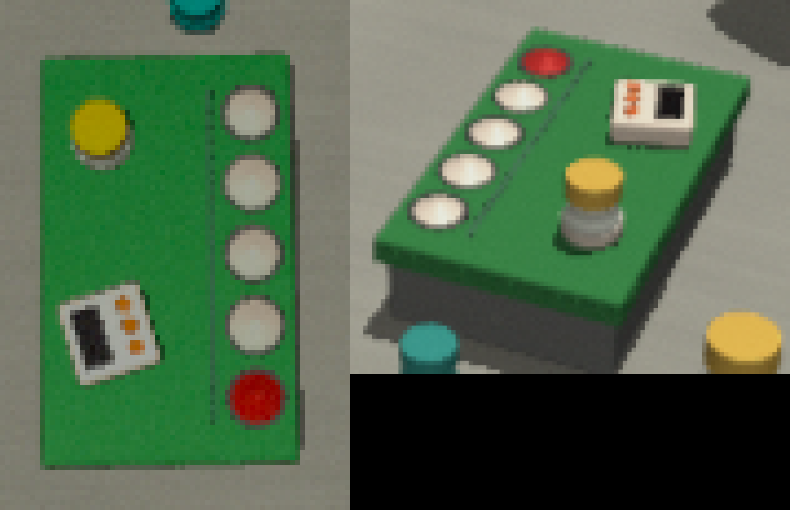

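Both cameras agree: the row runs along world +x, with stud 1 at about (0.459, -0.0135), 46 mm pitch and about 0.4° yaw. I'll approach high with the fingers shut.

Call:
{"name": "carry_out", "arguments": {
  "rows": [0, -0.015, 0.013, 0, 0, 0, 0, 0, -0.025, 0.022, 0, 0, 0, 0, 0, -0.034, 0.03, 0, 0, 0, 0, 0, -0.034, 0.03, 0, 0, 0, 0, 0, -0.034, 0.03, 0, 0, 0, 0, 0, -0.034, 0.03, 0, 0, 0, 0, 0, -0.034, 0.03, 0, 0, 0, 0, 0, -0.034, 0.03, 0, 0, 0, 0, 0, -0.034, 0.03, 0, 0, 0, 0, 0, -0.034, 0.03, 0, 0, 0, 0],
  "grip_force": 20
}}

```text
time_s: 1.2
eef_pos: [0.3559, 0.2154, 0.2056]
eef_rot: [[0.0, 0.297, 0.955], [0.0, 0.955, -0.297], [-1.0, 0.0, 0.0]]
contact_force: [1.3, 0.6, 0.3]
grip_width: 0.0173
```

Call:
{"name": "carry_out", "arguments": {
  "rows": [0, -0.03, 0.0266, 0, 0, 0, 0, 0, -0.03, 0.0266, 0, 0, 0, 0, 0, -0.03, 0.0266, 0, 0, 0, 0, 0, -0.03, 0.0266, 0, 0, 0, 0, 0, -0.03, 0.0266, 0, 0, 0, 0, 0, -0.025, 0.022, 0, 0, 0, 0, 0, -0.013, 0.0115, 0, 0, 0, 0, 0.035, 0, 0, -5.77, 0, 0, 0, 0.035, 0, 0, -5.77, 0, 0, 0, 0.02, 0, 0, -5.77, 0, 0, 0]
}}

```text
time_s: 2.2
eef_pos: [0.4577, -0.0121, 0.1133]
eef_rot: [[-0.002, -0.004, 1.0], [-0.001, 1.0, 0.004], [-1.0, -0.001, -0.002]]
contact_force: [-0.6, -0.6, 0.5]
grip_width: 0.0002
```

```bash
python3 - <<'E'
from h import *
s=robot.state();print(s["time_s"],s["eef_pos"],np.round(s["eef_rot"],3).tolist(),s["contact_force"],s["grip_width"])
f=robot.grab_frame("scene");M=f["cam_to_world"]
def prj(p):
    q=M[:3,:3].T@(np.array(p)-M[:3,3]);return f["cx"]+f["fx"]*q[0]/-q[2],f["cy"]-f["fy"]*q[1]/-q[2]
print(prj(s["eef_pos"]))
cv2.imwrite("pics/tip.png",cv2.resize(f["img"][90:250,240:400,::-1],None,fx=3.7,fy=3.7,interpolation=0))
E
```

```text
2.2 [ 0.4576834  -0.01206413  0.11334387] [[-0.002, -0.004, 1.0], [-0.001, 1.0, 0.004], [-1.0, -0.001, -0.002]] [-0.56356453 -0.61939016  0.517856  ] 0.00020291143102042943
(np.float64(330.5744003897958), np.float64(166.2699756254145))
```

View pics/tip.png

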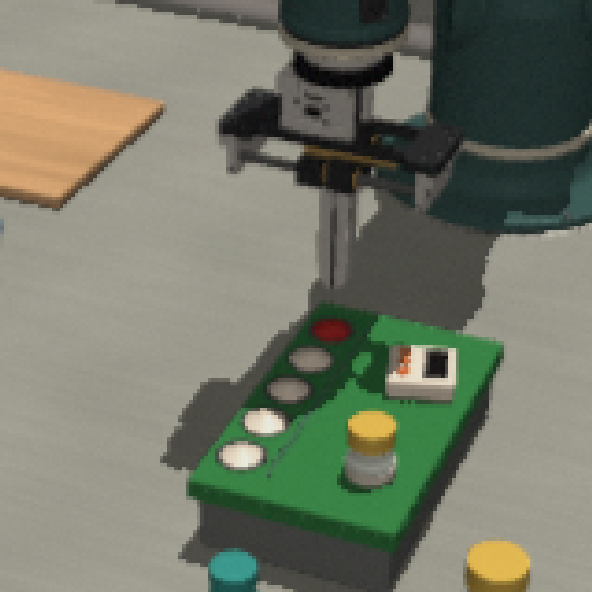

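The shut fingertip is above the red stud at pixel (330,168), which matches the projected TCP. The jar and timer are clear. Pressing stud 1 now.

Call:
{"name": "carry_out", "arguments": {
  "rows": [0.01, -0.001, 0.001, 0, 0, 0, 0, 0.01, 0, 0, 0, 0, 0, 0, 0.01, 0, 0, 0, 0, 0, 0, 0.004, 0, 0, 0, 0, 0, 0, 0.003, 0, 0, 0, 0, 0, 0, 0.001, 0, 0, 0, 0, 0, 0, 0.001, 0, 0, 0, 0, 0, 0, 0.001, 0, 0, 0, 0, 0, 0, 0.001, 0, 0, 0, 0, 0, 0, 0.001, 0, 0, 0, 0, 0, 0]
}}

```text
time_s: 3.25
eef_pos: [0.4599, -0.0128, 0.0736]
eef_rot: [[0.0, -0.0, 1.0], [0.0, 1.0, 0.0], [-1.0, 0.0, 0.0]]
contact_force: [-0.8, 0.6, 3.4]
grip_width: 0.0006
```

Call:
{"name": "carry_out", "arguments": {
  "rows": [0.001, 0, 0, 0, 0, 0, 0, 0.001, 0, 0, 0, 0, 0, 0, 0.0005, 0, 0, 0, 0, 0, 0, 0.0005, 0, 0, 0, 0, 0, 0, 0.0003, 0, 0, 0, 0, 0, 0, 0.0002, 0, 0, 0, 0, 0, 0, 0, 0, 0, 0, 0, 0, 0, 0, 0, 0, 0, 0, 0, 0, 0, 0, 0, 0, 0, 0, 0, 0, 0, 0, 0, 0, 0, 0]
}}

```text
time_s: 4.25
eef_pos: [0.4599, -0.0129, 0.0702]
eef_rot: [[0.0, -0.0, 1.0], [0.0, 1.0, 0.0], [-1.0, 0.0, 0.0]]
contact_force: [-0.8, 0.2, 7.7]
grip_width: 0.0005
```

```bash
python3 - <<'E'
from h import *
s=robot.state();print(s["eef_pos"],s["contact_force"],s["wrist_torque"])
E
```

```text
[ 0.45986001 -0.01286861  0.07019293] [-0.78232939  0.24788145  7.67917158] [0.1301221  0.1655092  0.00803553]
```

Call:
{"name": "carry_out", "arguments": {
  "rows": [0.0004, 0, 0, 0, 0, 0, 0, 0.0004, 0, 0, 0, 0, 0, 0, 0, 0, 0, 0, 0, 0, 0, 0, 0, 0, 0, 0, 0, 0, 0, 0, 0, 0, 0, 0, 0, 0, 0, 0, 0, 0, 0, 0, 0, 0, 0, 0, 0, 0, 0, 0, 0, 0, 0, 0, 0, 0, 0, 0, 0, 0, 0, 0, 0, 0, 0, 0, 0, 0, 0, 0]
}}

```text
time_s: 5.25
eef_pos: [0.46, -0.0129, 0.0699]
eef_rot: [[0.001, -0.0, 1.0], [0.0, 1.0, 0.0], [-1.0, 0.0, 0.001]]
contact_force: [-4.9, 1.3, 21.9]
grip_width: 0.0001
```

Force rose to 22 N at z=0.070, so stud 1 is hard home. On to stud 2, hopping just above crown height.

Call:
{"name": "carry_out", "arguments": {
  "rows": [-0.0045, 0, 0, 0, 0, 0, 0, -0.004, 0, 0, 0, 0, 0, 0, 0, 0.0002, 0.0115, 0, 0, 0, 0, 0, 0, 0.0115, 0, 0, 0, 0, 0, 0, 0.0115, 0, 0, 0, 0, 0, 0, 0.0115, 0, 0, 0, 0, 0, 0, 0, 0, 0, 0, 0, 0.002, 0, 0, 0, 0, 0, 0, 0.001, 0, 0, 0, 0, 0, 0, 0.001, 0, 0, 0, 0, 0, 0]
}}

```text
time_s: 6.25
eef_pos: [0.5055, -0.0128, 0.0737]
eef_rot: [[0.0, -0.0, 1.0], [-0.0, 1.0, 0.0], [-1.0, -0.0, 0.0]]
contact_force: [-0.8, -1.2, 2.6]
grip_width: 0.0006
```

Call:
{"name": "carry_out", "arguments": {
  "rows": [0.001, 0, 0, 0, 0, 0, 0, 0.001, 0, 0, 0, 0, 0, 0, 0.001, 0, 0, 0, 0, 0, 0, 0.0006, 0, 0, 0, 0, 0, 0, 0.0004, 0, 0, 0, 0, 0, 0, 0.0003, 0, 0, 0, 0, 0, 0, 0, 0, 0, 0, 0, 0, 0, 0, 0, 0, 0, 0, 0, 0, 0, 0, 0, 0, 0, 0, 0, 0, 0, 0, 0, 0, 0, 0]
}}

```text
time_s: 7.25
eef_pos: [0.5057, -0.0128, 0.07]
eef_rot: [[0.0, -0.0, 1.0], [0.0, 1.0, 0.0], [-1.0, 0.0, 0.0]]
contact_force: [-5.4, -1.9, 19.5]
grip_width: 0.0007
```

```bash
python3 - <<'E'
from h import *
for n,roi in(("top",(275,160,345,262)),("scene",(285,165,385,250))):
    f=robot.grab_frame(n);x0,y0,x1,y1=roi
    cv2.imwrite(f"pics/d_{n}.png",cv2.resize(f["img"][y0:y1,x0:x1,::-1],None,fx=5,fy=5,interpolation=0))
    for k,v in blobs(f,roi).items():
        for u in v:print(n,k,np.round(u,1),np.round(ray(f,u[:2],.071)[0,:2],4))
E
```

```text
top white [ 298.1  191.4 1649. ] [0.6126 0.0732]
top white [324.9 180.8  53. ] [ 0.6461 -0.0131]
top white [294.9 191.3  24. ] [0.6129 0.0837]
top white [290.3 227.   65. ] [0.4979 0.0982]
top white [343.6 257.8  14. ] [ 0.3996 -0.0678]
top white [310.7 257.4 166. ] [0.402  0.0344]
top green [ 296.   198.6 1191. ] [0.5892 0.0802]
scene white [ 301.   180.3 1216. ] [ 0.5043 -0.0884]
scene white [330.6 166.5  18. ] [ 0.3945 -0.036 ]
scene white [ 372.4  213.  1507. ] [0.5737 0.1583]
scene white [353.9 190.1 212. ] [0.4894 0.0753]
scene white [317.5 195.1  44. ] [ 0.5554 -0.0129]
scene white [311.1 203.8  54. ] [ 0.6015 -0.0127]
scene white [304.3 212.7  74. ] [ 0.6469 -0.0133]
scene white [340.1 215.7 112. ] [0.6203 0.0814]
scene white [288.9 237.9 212. ] [ 0.7588 -0.006 ]
scene white [312.7 248.4  23. ] [0.7711 0.0656]
scene green [ 337.   210.3 1617. ] [0.6009 0.065 ]
```

View pics/d_scene.png

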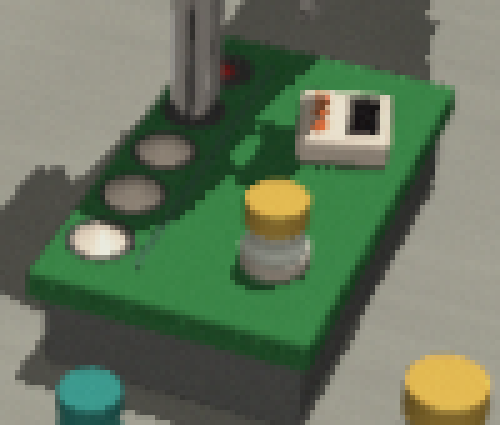

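The tip sits on stud 2 at the stop with 19.5 N. The jar pixel (340,216) hasn't changed, so the box hasn't moved. Studs 3 to 5 get the same motion.

Call:
{"name": "carry_out", "arguments": {
  "rows": [-0.0043, 0, 0, 0, 0, 0, 0, -0.004, 0, 0, 0, 0, 0, 0, 0, 0.0002, 0.0115, 0, 0, 0, 0, 0, 0, 0.0115, 0, 0, 0, 0, 0, 0, 0.0115, 0, 0, 0, 0, 0, 0, 0.0115, 0, 0, 0, 0, 0, 0, 0, 0, 0, 0, 0, 0.002, 0, 0, 0, 0, 0, 0, 0.001, 0, 0, 0, 0, 0, 0, 0.001, 0, 0, 0, 0, 0, 0]
}}

```text
time_s: 8.35
eef_pos: [0.5514, -0.0126, 0.0737]
eef_rot: [[0.0, -0.0, 1.0], [-0.0, 1.0, 0.0], [-1.0, -0.0, 0.0]]
contact_force: [-1.4, -1.4, 2.8]
grip_width: 0.0005
```

Call:
{"name": "carry_out", "arguments": {
  "rows": [0.001, 0, 0, 0, 0, 0, 0, 0.001, 0, 0, 0, 0, 0, 0, 0.001, 0, 0, 0, 0, 0, 0, 0.0006, 0, 0, 0, 0, 0, 0, 0.0004, 0, 0, 0, 0, 0, 0, 0.0003, 0, 0, 0, 0, 0, 0, 0, 0, 0, 0, 0, 0, 0, 0, 0, 0, 0, 0, 0, 0, 0, 0, 0, 0, 0, 0, 0, 0, 0, 0, 0, 0, 0, 0]
}}

```text
time_s: 9.35
eef_pos: [0.5517, -0.0126, 0.07]
eef_rot: [[0.0, -0.0, 1.0], [0.0, 1.0, 0.0], [-1.0, 0.0, 0.0]]
contact_force: [-7.3, -1.2, 18.1]
grip_width: 0.0004
```

Call:
{"name": "carry_out", "arguments": {
  "rows": [-0.0043, 0, 0, 0, 0, 0, 0, -0.004, 0, 0, 0, 0, 0, 0, 0, 0.0002, 0.0115, 0, 0, 0, 0, 0, 0, 0.0115, 0, 0, 0, 0, 0, 0, 0.0115, 0, 0, 0, 0, 0, 0, 0.0115, 0, 0, 0, 0, 0, 0, 0, 0, 0, 0, 0, 0.002, 0, 0, 0, 0, 0, 0, 0.001, 0, 0, 0, 0, 0, 0, 0.001, 0, 0, 0, 0, 0, 0]
}}

```text
time_s: 10.35
eef_pos: [0.5976, -0.0124, 0.0738]
eef_rot: [[0.0, -0.0, 1.0], [-0.0, 1.0, 0.0], [-1.0, -0.0, 0.0]]
contact_force: [1.1, -1.6, 2.8]
grip_width: 0.0005
```

Call:
{"name": "carry_out", "arguments": {
  "rows": [0.001, 0, 0, 0, 0, 0, 0, 0.001, 0, 0, 0, 0, 0, 0, 0.001, 0, 0, 0, 0, 0, 0, 0.0006, 0, 0, 0, 0, 0, 0, 0.0004, 0, 0, 0, 0, 0, 0, 0.0002, 0, 0, 0, 0, 0, 0, 0, 0, 0, 0, 0, 0, 0, 0, 0, 0, 0, 0, 0, 0, 0, 0, 0, 0, 0, 0, 0, 0, 0, 0, 0, 0, 0, 0]
}}

```text
time_s: 11.35
eef_pos: [0.5977, -0.0124, 0.0701]
eef_rot: [[0.0, -0.0, 1.0], [0.0, 1.0, 0.0], [-1.0, 0.0, 0.0]]
contact_force: [-4.9, -1.2, 14.3]
grip_width: 0.0005
```

Call:
{"name": "carry_out", "arguments": {
  "rows": [-0.0042, 0, 0, 0, 0, 0, 0, -0.004, 0, 0, 0, 0, 0, 0, 0, 0.0002, 0.0115, 0, 0, 0, 0, 0, 0, 0.0115, 0, 0, 0, 0, 0, 0, 0.0115, 0, 0, 0, 0, 0, 0, 0.0115, 0, 0, 0, 0, 0, 0, 0, 0, 0, 0, 0, 0.002, 0, 0, 0, 0, 0, 0, 0.001, 0, 0, 0, 0, 0, 0, 0.001, 0, 0, 0, 0, 0, 0]
}}

```text
time_s: 12.35
eef_pos: [0.6431, -0.012, 0.0737]
eef_rot: [[-0.0, -0.0, 1.0], [0.0, 1.0, 0.0], [-1.0, 0.0, -0.0]]
contact_force: [-1.8, 0.5, 3.3]
grip_width: 0.0003
```

Call:
{"name": "carry_out", "arguments": {
  "rows": [0.001, 0, 0, 0, 0, 0, 0, 0.001, 0, 0, 0, 0, 0, 0, 0.001, 0, 0, 0, 0, 0, 0, 0.0006, 0, 0, 0, 0, 0, 0, 0.0004, 0, 0, 0, 0, 0, 0, 0.0002, 0, 0, 0, 0, 0, 0, 0, 0, 0, 0, 0, 0, 0, 0, 0, 0, 0, 0, 0, 0, 0, 0, 0, 0, 0, 0, 0, 0, 0, 0, 0, 0, 0, 0]
}}

```text
time_s: 13.35
eef_pos: [0.6437, -0.012, 0.0701]
eef_rot: [[0.0, -0.0, 1.0], [0.0, 1.0, 0.0], [-1.0, 0.0, 0.0]]
contact_force: [-6.4, 1.2, 14.1]
grip_width: 0.0006
```

All five met the hard stop at z≈0.070. Lifting clear, then swinging back to the side for a check.

Call:
{"name": "carry_out", "arguments": {
  "rows": [-0.004, 0, 0, 0, 0, 0, 0, -0.01, 0, 0, 0, 0, 0, 0, -0.025, 0, 0, 0, 0, 0, 0, -0.03, 0, 0, 0, 0, 0, 0, -0.03, 0, 0, 0, 0, 0, 0, -0.03, 0, 0, 0, 0, 0, 0, -0.02, 0, 0, 0, 0, 0, 0, 0, 0.02, -0.02, 0, 0, 0, 0, 0, 0.03, -0.03, 0, 0, 0, 0, 0, 0.03, -0.03, 0, 0, 0, 0]
}}

```text
time_s: 14.35
eef_pos: [0.5628, 0.0685, 0.2189]
eef_rot: [[0.001, 0.001, 1.0], [-0.0, 1.0, -0.001], [-1.0, -0.0, 0.001]]
contact_force: [0.7, 0.9, 0.1]
grip_width: 0.0005
```

Call:
{"name": "carry_out", "arguments": {
  "rows": [0, 0.03, -0.03, 0, 0, 0, 0, 0, 0.035, -0.02, 0, 0, 0, 0, 0, 0.04, -0.01, 0, 0, 0, 0, 0, 0.04, -0.01, 0, 0, 0, 0, 0, 0.04, -0.01, 0, 0, 0, 0, 0, 0.04, -0.01, 0, 0, 0, 0, 0, 0.04, -0.01, 0, 0, 0, 0, 0, 0.04, -0.01, 0, 0, 0, 0, 0, 0.02, 0, 0, 0, 0, 0, 0, 0, 0, 0, 0, 0, 0]
}}

```text
time_s: 15.35
eef_pos: [0.4525, 0.3958, 0.2185]
eef_rot: [[0.0, -0.004, 1.0], [0.0, 1.0, 0.004], [-1.0, 0.0, 0.0]]
contact_force: [-0.7, -1.0, 0.1]
grip_width: 0.0008
```

```bash
python3 - <<'E'
from h import *
s=robot.state();print(s["time_s"],s["eef_pos"],s["contact_force"])
I=[]
for n,roi in(("top",(275,160,345,262)),("scene",(285,165,385,250))):
    f=robot.grab_frame(n);x0,y0,x1,y1=roi
    for k,v in blobs(f,roi).items():
        for u in v:print(n,k,np.round(u,1),np.round(ray(f,u[:2],.071)[0,:2],4))
    I.append(cv2.resize(f["img"][y0:y1,x0:x1,::-1],None,fx=4.4,fy=4.4,interpolation=0))
h=max(i.shape[0] for i in I)
cv2.imwrite("pics/end.png",np.hstack([cv2.copyMakeBorder(i,0,h-i.shape[0],0,0,0) for i in I]))
E
```

```text
15.35 [0.45247527 0.3958249  0.21854688] [-0.65034277 -0.96161033  0.05947047]
top red [325.8 239.1  19. ] [ 0.4583 -0.0133]
top white [ 312.3  208.6 2735. ] [0.556  0.0281]
top white [324.6 182.2  23. ] [ 0.6417 -0.0121]
top white [294.9 191.3  23. ] [0.613  0.0834]
top white [325.  196.1  21. ] [ 0.5959 -0.0127]
top white [325.2 210.3  23. ] [ 0.5498 -0.0126]
top white [296.9 226.2 214. ] [0.5002 0.0772]
top white [325.5 224.6  25. ] [ 0.504  -0.0129]
top green [ 306.5  211.8 3114. ] [0.5459 0.0467]
scene white [ 304.   189.2 1957. ] [ 0.5437 -0.0607]
scene white [353.1 190.  214. ] [0.4895 0.073 ]
scene white [323.4 186.5  21. ] [ 0.5078 -0.0139]
scene white [ 369.7  225.8 1073. ] [0.6295 0.1686]
scene white [317.5 194.8  24. ] [ 0.554  -0.0135]
scene white [311.2 203.4  23. ] [ 0.5996 -0.0132]
scene white [304.7 212.6  27. ] [ 0.6458 -0.0126]
scene white [340.1 215.7 111. ] [0.6202 0.0814]
scene white [312.7 248.4  23. ] [0.7711 0.0655]
scene green [ 334.2  205.4 2231. ] [0.5827 0.0496]
```

View pics/end.png

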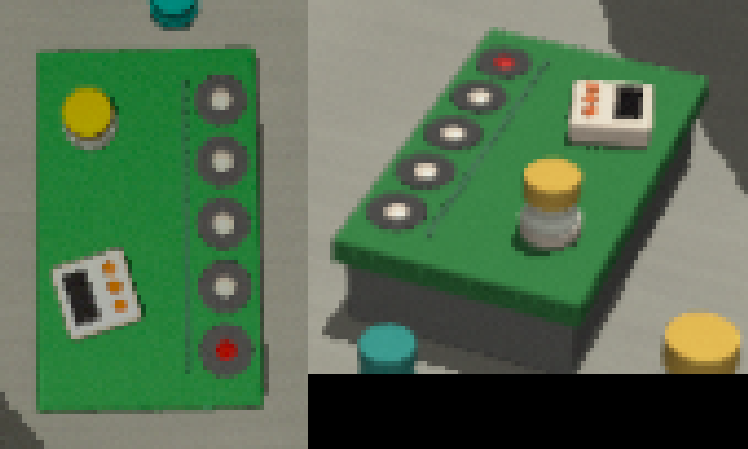

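All five studs now show only a small crown, about 20 to 27 px each. The box, timer and jar centroids are within 0.2 px of where they started. Handing in.

```bash
python3 -c "
from workcell import robot
print(robot.finish_job())"
```

```text
the job is handed in; nothing more can be done
None
```

The lid is closed and the job is handed in. I pressed all five studs home in order, from the red one to the far end, with the shut fingertips. Between studs I moved the tip about 2 mm above the crowns, so it did not slide on them.

- **Studs:** each one stopped hard at z ≈ 0.070 m, which is the fully home height. The end-of-press force was 14–22 N, well above the 3 N needed to move a stud. In the final pictures all five look equally sunk.
- **Box, timer and jar:** in the final pictures they sit within about 0.2 px (under 1 mm) of where they started.
- **Hand:** it finished clear to the left of the box at z ≈ 0.22 m, with no contact force beyond sensor noise. The arm used about 15 s of the 45 s allowed.
- **Disagreement:** the two cameras differed by about 4 mm along the row. I aimed between them, and the tip landed well on the studs.
- **Not checked:** I did not measure the can, bowl, mug, spatula or brush again. The hand stayed at about z = 0.2 m everywhere except over the studs.

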